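Sieve deburring balls out of box-section offcuts and stack the offcuts

TASK

The offcuts have come from the tumbler mixed with deburring balls: lift the sieve by its handle just clear of the tray and, holding it level over the tray, shake it side to side until every ball has dropped through into the tray and only the box-section offcuts are left in it. Then set the sieve back level across the tray's rim where it was and let go, and stack all the offcuts flat in one neat square pile at the middle of the plywood pad, long sides along the pad's long side, and lay the aluminium cap plate squarely on top, the same way round. Leave the pen stand, brush and jar alone.

Things in the scene. Friction and masses are not known exactly. Their poses are not given: they have to be found in the camera images.
- tray: Open grey catch tray fixed to the bench, 224 (x) x 270 (y) x 50 mm high, walls 8 mm, floor 5 mm. Origin: centre of its underside; the sieve stands across the tops of its two x-end walls (centred at x = +-108 mm of the tray), its flat top rim 50 mm above the origin.
- sieve: Steel sieve, 260 (x) x 178 (y) mm, about 0.35 kg empty, across the tray's x-end walls, x along the tray's x. Origin: centre of its underside, 50 mm above the tray's origin. A centre wall along x (16 mm thick) carries the handle; a cross divider (24 mm wide) along y. Centre wall 22 mm high, divider and end walls 18 mm, side walls (|y| = 87) 26 mm; end flanges reach |x| = 130, 8 mm high.
- sieve_cell (a point): Floor centre of one of the sieve's four equal cells (at x = +-56, y = +-46.5 mm of the sieve; this is ++, 8 mm above its origin). A cell is 88 (x) x 77 (y) mm and holds at most one offcut, lying across the slot on its two edges.
- sieve_slot (a point): Middle of the slot in the sieve's +y half (the -y half has one too), 8 mm above its origin: 30 mm wide, |y| = 30 to 60 mm, along x through both cells. Strips 22 and 25 mm wide beside it slope down 8 degrees away from the slot, so balls lie at the walls until the sieve is shaken briskly along its y (strokes of 60 mm at 0.3 m/s or more); then they roll over into the slot and fall through.
- sieve_handle (a point): Centre of the sieve's black handle bar, 68 mm above the sieve's origin, on its axis. The bar lies along the sieve's x, 150 mm long, 10 mm wide (y), 16 mm high, on two posts at x = +-66 mm; grip it from above at its middle, fingers closing along the sieve's y.
- pad: Plywood stacking pad fixed to the bench, 90 (x) x 120 (y, its long side) x 6 mm thick. Origin: centre of its underside; its top is 6 mm above.
- blank1: Aluminium box-section offcut (large part), 42 (x) x 66 (y, along the bore) x 28 mm (z), 100 g; stiff, to be gripped across its 42 mm width from above. Origin: centre of its underside. Three or four of the four are present (None when absent).
- blank2: Aluminium box-section offcut (large part), 42 (x) x 66 (y, along the bore) x 28 mm (z), 100 g; stiff, to be gripped across its 42 mm width from above. Origin: centre of its underside. Three or four of the four are present (None when absent).
- blank3: Aluminium box-section offcut (large part), 42 (x) x 66 (y, along the bore) x 28 mm (z), 100 g; stiff, to be gripped across its 42 mm width from above. Origin: centre of its underside. Three or four of the four are present (None when absent).
- blank4: Aluminium box-section offcut (large part), 42 (x) x 66 (y, along the bore) x 28 mm (z), 100 g; stiff, to be gripped across its 42 mm width from above. Origin: centre of its underside. Three or four of the four are present (None when absent).
- ball1: White ceramic deburring ball (small part), 22 mm diameter, 15 g; origin: its centre. Four to six of the eight are present (None when absent).
- ball2: White ceramic deburring ball (small part), 22 mm diameter, 15 g; origin: its centre. Four to six of the eight are present (None when absent).
- ball3: White ceramic deburring ball (small part), 22 mm diameter, 15 g; origin: its centre. Four to six of the eight are present (None when absent).
- ball4: White ceramic deburring ball (small part), 22 mm diameter, 15 g; origin: its centre. Four to six of the eight are present (None when absent).
- ball5: White ceramic deburring ball (small part), 22 mm diameter, 15 g; origin: its centre. Four to six of the eight are present (None when absent).
- ball6: White ceramic deburring ball (small part), 22 mm diameter, 15 g; origin: its centre. Four to six of the eight are present (None when absent).
- ball7: White ceramic deburring ball (small part), 22 mm diameter, 15 g; origin: its centre. Four to six of the eight are present (None when absent).
- ball8: White ceramic deburring ball (small part), 22 mm diameter, 15 g; origin: its centre. Four to six of the eight are present (None when absent).
- cap: Loose flat aluminium cap plate, 50 (x) x 76 (y) x 12 mm, 0.12 kg, lying on the bench about 160 mm from the pad on its -x side, towards the robot. Origin: centre of its underside. It goes on top of the pile of offcuts.
- penstand: Bystander: welded pen stand, plate 70 x 110 mm with a tube and a box up to 65 mm high; origin under its centre. Not to be moved.
- brush: Bystander: hand brush lying on the bench. Not to be moved.
- jar: Bystander: closed jar, 70 mm diameter, 90 mm high; origin under its centre. Not to be moved.
Mind the look-alikes: they are no part of the job. Of the things shaped like the cap, the aluminium one is meant.

How it is judged:
On the way, in this order (a step that is already met when the one before it is completed fails the run):
1. all balls lie in the tray while the sieve is lifted clear of the rim in the gripper, the offcuts still in it (z of sieve in the frame of tray above 0.056 m and contact force between the fingers and sieve above 1 N and x of ball1 in the frame of tray between -0.106 and 0.106 m and y of ball1 in the frame of tray between -0.13 and 0.13 m and z of ball1 in the frame of tray between 0 and 0.03 m and x of ball2 in the frame of tray between -0.106 and 0.106 m and y of ball2 in the frame of tray between -0.13 and 0.13 m and z of ball2 in the frame of tray between 0 and 0.03 m and x of ball3 in the frame of tray between -0.106 and 0.106 m and y of ball3 in the frame of tray between -0.13 and 0.13 m and z of ball3 in the frame of tray between 0 and 0.03 m and x of ball4 in the frame of tray between -0.106 and 0.106 m and y of ball4 in the frame of tray between -0.13 and 0.13 m and z of ball4 in the frame of tray between 0 and 0.03 m and x of ball5 in the frame of tray between -0.106 and 0.106 m and y of ball5 in the frame of tray between -0.13 and 0.13 m and z of ball5 in the frame of tray between 0 and 0.03 m and x of ball6 in the frame of tray between -0.106 and 0.106 m and y of ball6 in the frame of tray between -0.13 and 0.13 m and z of ball6 in the frame of tray between 0 and 0.03 m and x of ball7 in the frame of tray between -0.106 and 0.106 m and y of ball7 in the frame of tray between -0.13 and 0.13 m and z of ball7 in the frame of tray between 0 and 0.03 m and x of ball8 in the frame of tray between -0.106 and 0.106 m and y of ball8 in the frame of tray between -0.13 and 0.13 m and z of ball8 in the frame of tray between 0 and 0.03 m and x of blank1 in the frame of sieve between -0.104 and 0.104 m and y of blank1 in the frame of sieve between -0.09 and 0.09 m and z of blank1 in the frame of sieve between -0.01 and 0.05 m and x of blank2 in the frame of sieve between -0.104 and 0.104 m and y of blank2 in the frame of sieve between -0.09 and 0.09 m and z of blank2 in the frame of sieve between -0.01 and 0.05 m and x of blank3 in the frame of sieve between -0.104 and 0.104 m and y of blank3 in the frame of sieve between -0.09 and 0.09 m and z of blank3 in the frame of sieve between -0.01 and 0.05 m and x of blank4 in the frame of sieve between -0.104 and 0.104 m and y of blank4 in the frame of sieve between -0.09 and 0.09 m and z of blank4 in the frame of sieve between -0.01 and 0.05 m), for 0.2 s.
2. the sieve stands level across the tray's rim again, let go (x of sieve in the frame of tray between -0.018 and 0.018 m and y of sieve in the frame of tray between -0.06 and 0.06 m and z of sieve in the frame of tray between 0.044 and 0.056 m and angle between sieve's own z axis and vertical below 0.06 rad and contact force between the fingers and sieve below 0.5 N and x of ball1 in the frame of tray between -0.106 and 0.106 m and y of ball1 in the frame of tray between -0.13 and 0.13 m and z of ball1 in the frame of tray between 0 and 0.03 m and x of ball2 in the frame of tray between -0.106 and 0.106 m and y of ball2 in the frame of tray between -0.13 and 0.13 m and z of ball2 in the frame of tray between 0 and 0.03 m and x of ball3 in the frame of tray between -0.106 and 0.106 m and y of ball3 in the frame of tray between -0.13 and 0.13 m and z of ball3 in the frame of tray between 0 and 0.03 m and x of ball4 in the frame of tray between -0.106 and 0.106 m and y of ball4 in the frame of tray between -0.13 and 0.13 m and z of ball4 in the frame of tray between 0 and 0.03 m and x of ball5 in the frame of tray between -0.106 and 0.106 m and y of ball5 in the frame of tray between -0.13 and 0.13 m and z of ball5 in the frame of tray between 0 and 0.03 m and x of ball6 in the frame of tray between -0.106 and 0.106 m and y of ball6 in the frame of tray between -0.13 and 0.13 m and z of ball6 in the frame of tray between 0 and 0.03 m and x of ball7 in the frame of tray between -0.106 and 0.106 m and y of ball7 in the frame of tray between -0.13 and 0.13 m and z of ball7 in the frame of tray between 0 and 0.03 m and x of ball8 in the frame of tray between -0.106 and 0.106 m and y of ball8 in the frame of tray between -0.13 and 0.13 m and z of ball8 in the frame of tray between 0 and 0.03 m), for 0.2 s.
At the end, for the whole second after the job is handed in: Balls in the tray; sieve level on both end walls, within 18 mm (tray x), 60 mm (tray y) of its centre; offcuts and on top the cap flat, at rest, piled on the pad within 30 mm of its centre, 10 mm (cap 12 mm) and 0.14 rad of one another, long sides within 0.2 rad of the pad's (x of ball1 in the frame of tray between -0.106 and 0.106 m and y of ball1 in the frame of tray between -0.13 and 0.13 m and z of ball1 in the frame of tray between 0 and 0.03 m and x of ball2 in the frame of tray between -0.106 and 0.106 m and y of ball2 in the frame of tray between -0.13 and 0.13 m and z of ball2 in the frame of tray between 0 and 0.03 m and x of ball3 in the frame of tray between -0.106 and 0.106 m and y of ball3 in the frame of tray between -0.13 and 0.13 m and z of ball3 in the frame of tray between 0 and 0.03 m and x of ball4 in the frame of tray between -0.106 and 0.106 m and y of ball4 in the frame of tray between -0.13 and 0.13 m and z of ball4 in the frame of tray between 0 and 0.03 m and x of ball5 in the frame of tray between -0.106 and 0.106 m and y of ball5 in the frame of tray between -0.13 and 0.13 m and z of ball5 in the frame of tray between 0 and 0.03 m and x of ball6 in the frame of tray between -0.106 and 0.106 m and y of ball6 in the frame of tray between -0.13 and 0.13 m and z of ball6 in the frame of tray between 0 and 0.03 m and x of ball7 in the frame of tray between -0.106 and 0.106 m and y of ball7 in the frame of tray between -0.13 and 0.13 m and z of ball7 in the frame of tray between 0 and 0.03 m and x of ball8 in the frame of tray between -0.106 and 0.106 m and y of ball8 in the frame of tray between -0.13 and 0.13 m and z of ball8 in the frame of tray between 0 and 0.03 m and x of sieve in the frame of tray between -0.018 and 0.018 m and y of sieve in the frame of tray between -0.06 and 0.06 m and z of sieve in the frame of tray between 0.044 and 0.056 m and angle between sieve's own z axis and vertical below 0.06 rad and linear speed of each of sieve, blank1, blank2, blank3, blank4, cap below 0.02 m/s and horizontal distance between each of blank1, blank2, blank3, blank4, cap and pad below 0.03 m and z of blank1 in the frame of pad between 0 and 0.096 m and angle between the z axis of each of blank1, blank2, blank3, blank4, cap and the z axis of pad, either way round below 0.08 rad and angle between the y axis of each of blank1, blank2, blank3, blank4, cap and the y axis of pad, either way round below 0.2 rad and horizontal distance between blank1 and blank2 below 0.01 m and angle between the y axis of each of blank1, cap and the y axis of blank2, either way round below 0.14 rad and horizontal distance between each of blank1, blank2 and blank3 below 0.01 m and angle between the y axis of each of blank1, blank2, cap and the y axis of blank3, either way round below 0.14 rad and horizontal distance between each of blank1, blank2, blank3 and blank4 below 0.01 m and angle between the y axis of each of blank1, blank2, blank3, cap and the y axis of blank4, either way round below 0.14 rad and z of blank2 in the frame of pad between 0 and 0.096 m and z of blank3 in the frame of pad between 0 and 0.096 m and z of blank4 in the frame of pad between 0 and 0.096 m and z of cap in the frame of pad above 0.085 m and horizontal distance between cap and blank1 below 0.012 m and angle between the y axis of cap and the y axis of blank1, either way round below 0.14 rad and horizontal distance between cap and blank2 below 0.012 m and horizontal distance between cap and blank3 below 0.012 m and horizontal distance between cap and blank4 below 0.012 m); the robot touches nothing.
It fails at once if a bystander is moved more than 40 mm (distance of any of penstand, brush, jar from where it was at the start of the episode above 0.04 m).
It fails at once if the held sieve is tipped by more than 0.35 rad (angle between sieve's own z axis and vertical above 0.35 rad and contact force between the fingers and sieve above 1 N).
Of blank1, blank2, blank3, blank4 only 3 to 4 are there at a start; the rules pass over those that are not, and their reading is None.
Of ball1, ball2, ball3, ball4, ball5, ball6, ball7, ball8 only 4 to 6 are there at a start; the rules pass over those that are not, and their reading is None.
At some moment in a run one of cap may be knocked a few centimetres aside while the robot is not near it.
Once in a run the grip may slacken for a moment while it holds something.
It also fails if it takes over 210 s, if anything falls off the work surface, if the arm or the gripper's body presses on something with over 40 N, if the wrist force passes 120 N, or if a joint passes its speed limit or range.

ROBOT

A 6-joint arm with a two-finger parallel gripper is mounted at the origin on the work surface. World frame = base frame: x ahead of the robot, y to its left, z up, the work surface at z = 0. Lengths are in m, angles in rad, forces in N, time in s.
With the tool pointing down it reaches from about 0.35 to 0.975 m from the base axis. Payload 4.9 kg.
Tool frame: the origin (TCP) lies on the front face of the gripper's body, between the roots of the fingers; the fingertips stand ctrl.finger_overhang ahead of it and the grasp point (between the pads) lies 54 mm ahead of it (ctrl.finger_overhang is the distance from the TCP to the fingertips, in m); z points along the fingers, y is the line along which they close (so a half turn about z gives the same grasp; the last joint's range is limited). The gripper opens to 85 mm and grips with 20 to 120 N. Pads are 22 mm wide; open, the fingers measure 114 mm over their backs; the gripper's body (76 mm by 85 mm) begins 54 mm behind the grasp point. The pads swing forward as they close: fully open they stand 13 mm farther back than shut.
Start: joints at [-1.464, 0.053, 1.613, -0, 1.476, -0.119], TCP at [0.14, -0.609, 0.304] pointing down, gripper open.
Joint ranges: [-3.01, 3.01], [-1.01, 2.22], [0.06, 2.58], [-1.02, 4.17], [0.09, 2.62], [-3.14, 3.14]. Speed limits (rad/s): [2.57, 2.57, 3.14, 3.14, 3.14, 3.14].

INTERFACE

Orientations are given as a rotation vector (axis times angle).
In Python, from station import ctrl, vision gives the robot as it stands. The module is installed in compiled form; this text tells all that it offers.
- The arm moves only by the tool drive_tool, never from a script. Its argument "rows" is a list of rows, each a list of 2 entries, a list of its own where there are three numbers: the shift along the tool's x, y, z in m, then the turn about the tool's z in rad. A call has 1 to 10 rows; each row shifts and turns the commanded pose from where the row before left it, along the tool's axes as they then stand; what a row does not reach is not made up. A row lasts 1/10 s, in which the tool goes at most 50 mm and 8.59 degrees, less where a joint would pass 70% of its speed; a pose out of reach is approached as far as the arm can. A call with a gripper value outside its range is refused whole. "jaw" is the closure, from 0 (fully open) to 1 (shut), set as the call begins (left out, the last holds). The fingers move at their own pace and stop on an object; "grip_force" is the grip in N (left out, the last holds). Time passes only in rows, so rows that do not move let the fingers close. It gives the time, the measured TCP pose, the force, the opening and the grip force at its end, in the units of the state.
- ctrl.get_obs(): the state, without advancing time (a new reading comes with each control period).
- vision.get_image(name): name is "scene" or "top"; returns a dict with "image" (384x512x3 uint8, blue, green, red), "vertical_fov" (degrees; the focal length in pixels is half the picture's height over the tangent of half this angle, whatever the lens; pixels are square), "cx", "cy" (the principal point, pixels), "dist_coeffs" ([k1, k2, p1, p2, k3] as OpenCV has them; the pictures are not rectified), "R" (3x3) and "t" (3): a world point X has camera coordinates R X + t. Camera axes: x right, y down, z forward; pixel columns grow to the right and rows downward; lengths in m; the calibration is good to about 2 mm. A picture is of the moment at which its call begins. There is no depth.
- ctrl.finish_job(): hands the job in; it is judged then, once.
The state is a dict: "t": time; "q": joint angles; "dq": joint speeds; "effort": joint torques, N m; "tool_pos": TCP position; "tool_rot": TCP orientation; "contact_force": force on the tool from outside, world axes, zero at the start; "wrist_torque": the same for the moment, N m; "opening": finger opening in m; "grip_force": force on a finger pad.
Only numpy, scipy, OpenCV 4.12 (cv2) and the standard library are available. Lean on these libraries where they do the work, as an engineer would, in place of code of your own. Each camera call takes 0.05 s, during which the arm holds its last target. There are 200 camera calls.

## Working session

There is one attempt and no reset: what is moved stays moved. The work goes in short steps, Python scripts to look and compute and a tool call to move; the robot and the scene stay as the last step left them, time stands still between calls to the robot, and variables do not carry over. Pictures are saved under pics/ and viewed, at most 17 in all, crops included, and the job is handed in when it is done.

Besides the shell and the picture viewer there is one more tool, called after "Call:" as name(argument=value, ...), one argument or row to a line, values as JSON. drive_tool: Moves the arm, as the interface text tells. Its arguments: {"type":"object","properties":{"rows":{"type":"array","items":{"type":"array"}},"jaw":{"type":"number"},"grip_force":{"type":"number"}},"required":["rows"]}

```bash
mkdir -p pics
cat > h.py <<'E'
import numpy as np, cv2
from station import ctrl, vision
def snap(name,fn=None):
    d=vision.get_image(name)
    if fn: cv2.imwrite('pics/'+fn,d['image'])
    return d
def K(d):
    f=d['image'].shape[0]/2/np.tan(np.radians(d['vertical_fov'])/2)
    return np.array([[f,0,d['cx']],[0,f,d['cy']],[0,0,1.]])
def px2w(d,pts,z):
    p=cv2.undistortPoints(np.array(pts,float).reshape(-1,1,2),K(d),np.array(d['dist_coeffs'],float)).reshape(-1,2)
    R=np.array(d['R']);t=np.array(d['t']);C=-R.T@t
    r=np.c_[p,np.ones(len(p))]@R
    return C+r*((z-C[2])/r[:,2])[:,None]
def w2px(d,X):
    return cv2.projectPoints(np.array(X,float).reshape(-1,1,3),cv2.Rodrigues(np.array(d['R']))[0],np.array(d['t'],float),K(d),np.array(d['dist_coeffs'],float))[0].reshape(-1,2)
E
python3 - <<'E'
from h import *
a=snap('scene');b=snap('top')
for n,d in(('scene',a),('top',b)):
    cv2.imwrite(f'pics/{n}0.png',cv2.resize(d['image'],(800,600),interpolation=cv2.INTER_CUBIC))
    print(n,-np.array(d['R']).T@d['t'],d['vertical_fov'],d['dist_coeffs'],np.round(d['R'],2).tolist())
o=ctrl.get_obs();print(o,ctrl.finger_overhang)
E
```

```text
scene [1.0376884  0.48985702 0.68533714] 50.82321530519598 [-0.13386265  0.          0.          0.          0.        ] [[-0.75, 0.66, 0.01], [0.41, 0.49, -0.77], [-0.51, -0.58, -0.64]]
top [ 0.34127008 -0.02435777  1.18935144] 46.822629966506724 [-0.14058055  0.          0.          0.          0.        ] [[-0.08, -1.0, 0.01], [-0.97, 0.07, -0.21], [0.21, -0.02, -0.98]]
{'t': 0.1, 'q': array([-1.46399819e+00,  5.33294597e-02,  1.61414241e+00, -4.52825943e-05,
        1.47600972e+00, -1.19006798e-01]), 'dq': array([ 0.00021838, -0.00302881, -0.00202239, -0.00110808, -0.00022691,
        0.00185856]), 'effort': array([-2.08270802e-03, -3.94908500e+01, -3.71365571e+01, -1.49023158e-04,
        3.98889097e-03,  4.80572638e-06]), 'tool_pos': array([ 0.1398733 , -0.60871105,  0.30277042]), 'tool_rot': array([-3.11971311e+00, -3.53734413e-01,  5.26588515e-05]), 'contact_force': array([ 0.24492358, -0.50261598,  0.05518227]), 'wrist_torque': array([ 0.00519719, -0.00573033,  0.03642846]), 'grip_force': 0.0, 'opening': 0.08565152473427767} 0.0726
```

View pics/top0.png

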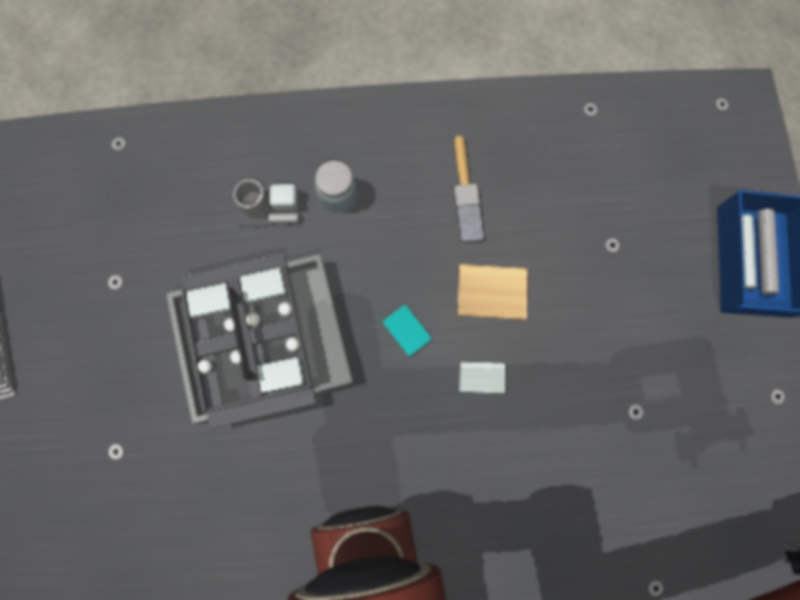

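View pics/scene0.png

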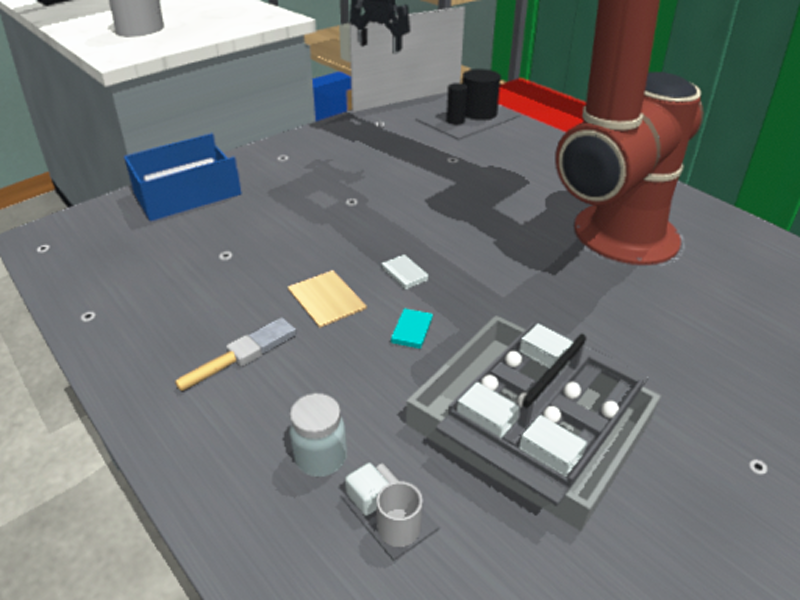

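Top view (800x600): sieve/tray about (258,340), handle running about (237,290)–(258,380), offcuts at (208,299), (262,283), (280,375), six balls. Pad is at (493,291). Cap candidates are the grey plate (482,377) and a teal plate (407,330). The grey one is aluminium and lies on the pad's -x side, so it's the cap. An enlarged crop should confirm this.

Run:
```python
from h import *
d=snap('top');im=d['image'][155:275,100:345]
cv2.imwrite('pics/crop1.png',cv2.resize(im,None,fx=3.2,fy=3.2,interpolation=cv2.INTER_CUBIC))
```

```text
(no output)
```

View pics/crop1.png

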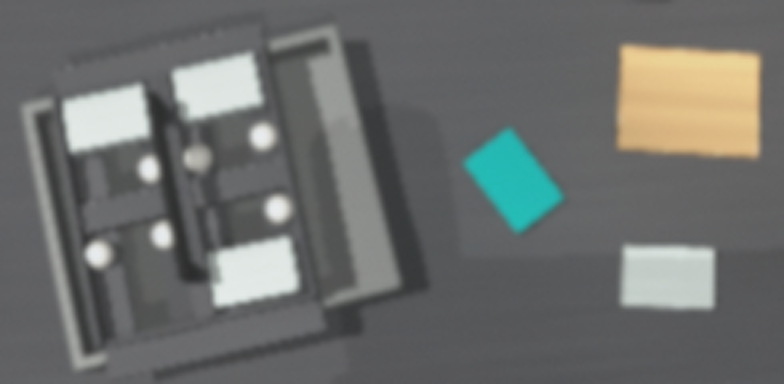

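Grey plate at crop (668,277) is bare aluminium and the cap; the teal plate at (514,181) is the look-alike. The pad is at (689,101).

Run:
```python
from h import *
d=snap('top');np.set_printoptions(precision=4,suppress=True)
f=lambda p,z:px2w(d,np.array(p)/3.2+[100-.35,155-.35],z)
T=f([(336,27),(400,288),(78,367),(22,103)],.05);print('tray',T[:,:2].tolist(),T.mean(0))
e=T[0]-T[1];print('x-dir',np.degrees(np.arctan2(e[1],e[0])),np.linalg.norm(e)); e=T[3]-T[0];print('y-dir',np.degrees(np.arctan2(e[1],e[0]))-90,np.linalg.norm(e))
H=f([(155,90),(193,280)],.126);print('handle',H,H.mean(0)); e=H[0]-H[1];print(np.degrees(np.arctan2(e[1],e[0])),np.linalg.norm(e))
for n,P,z in(('pad',[(620,46),(760,54),(758,157),(618,149)],.006),('cap',[(623,246),(714,247),(713,309),(621,306)],.012),
 ('b1',[(64,99),(143,84),(150,132),(73,153)],.086),('b2',[(173,68),(254,52),(263,104),(185,119)],.086),('b3',[(211,251),(291,236),(299,289),(218,307)],.086)):
    Q=f(P,z);e=Q[0]-Q[1];print(n,Q.mean(0),'y-dir',np.degrees(np.arctan2(e[1],e[0]))-90,np.linalg.norm(Q-np.roll(Q,1,0),axis=1))
o=ctrl.get_obs();print(cv2.Rodrigues(o['tool_rot'])[0])
```

```text
tray [[0.6537592206928675, 0.0729991878296527], [0.43428605309747614, 0.03396853127354976], [0.3893188694150971, 0.2963087100380677], [0.6093300836981254, 0.33860720856543136]] [0.5217 0.1855 0.05  ]
x-dir 10.083939526534634 0.22291671863176887
y-dir 9.496138454141288 0.2692982898075578
handle [[0.5937 0.2092 0.126 ]
 [0.4453 0.1851 0.126 ]] [0.5195 0.1972 0.126 ]
9.245141031024815 0.15036339146894093
pad [ 0.5774 -0.2207  0.006 ] y-dir -7.648963840198633 [0.0901 0.1215 0.0904 0.1197]
cap [ 0.4291 -0.1862  0.012 ] y-dir -5.267451793398223 [0.0498 0.0763 0.0516 0.0765]
b1 [0.5841 0.2572 0.086 ] y-dir 6.497737385634011 [0.0451 0.0652 0.0399 0.064 ]
b2 [0.6028 0.1665 0.086 ] y-dir 7.010853247834518 [0.0433 0.0665 0.0435 0.0634]
b3 [0.453  0.1443 0.086 ] y-dir 6.497748262715746 [0.0441 0.0638 0.0419 0.0645]
[[ 0.9746  0.2239 -0.0001]
 [ 0.2239 -0.9746  0.0013]
 [ 0.0001 -0.0013 -1.    ]]
```

Call:
drive_tool(
  rows=[
    [[0.04,-0.024,0],0.006],
    [[0.045,-0.024,0],0.006],
    [[0.045,-0.024,0],0.006],
    [[0.045,-0.024,0],0.006],
    [[0.045,-0.024,0],0.006],
    [[0.045,-0.024,0],0.006],
    [[0.045,-0.024,0],0.006],
    [[0.045,-0.024,0],0.006],
    [[0.045,-0.024,0],0.006],
    [[0.04,-0.024,0],0.006],
  ],
  jaw=0,
  grip_force=120,
)

```text
t: 1.2
tool_pos: [0.5191, -0.2903, 0.3038]
tool_rot: [3.131, 0.26, 0.0]
contact_force: [0.8, -0.7, -0.4]
opening: 0.0856
grip_force: 0.0
```

```bash
cat >> h.py <<'E'
def go(x,y,z,yaw=None):
    """print the tool-frame shift from the present TCP to a world TCP target, and turn to yaw(deg)"""
    o=ctrl.get_obs();R=cv2.Rodrigues(o['tool_rot'])[0];p=o['tool_pos']
    y0=np.degrees(np.arctan2(R[1,0],R[0,0]))
    print('t',o['t'],'pos',p.round(4),'yaw',y0.round(2),'F',o['contact_force'].round(1),'shift',(R.T@(np.array([x,y,z])-p)).round(4),'turn',None if yaw is None else round(np.radians(y0-yaw),4))
E
python3 -c "
from h import *
go(.5195,.197,.25,9.5)"
```

```text
t 1.2 pos [ 0.5191 -0.2903  0.3038] yaw 9.51 F [ 0.8 -0.7 -0.4] shift [ 0.0809 -0.4806  0.0538] turn 0.0001
```

Call:
drive_tool(
  rows=[
    [[0.008,-0.048,0.005],0],
    [[0.008,-0.048,0.005],0],
    [[0.008,-0.048,0.005],0],
    [[0.008,-0.048,0.005],0],
    [[0.008,-0.048,0.005],0],
    [[0.008,-0.048,0.005],0],
    [[0.008,-0.048,0.005],0],
    [[0.008,-0.048,0.005],0],
    [[0.008,-0.048,0.005],0],
    [[0.008,-0.048,0.005],0],
  ],
)

```text
t: 2.2
tool_pos: [0.5168, 0.1966, 0.2537]
tool_rot: [3.131, 0.26, 0.001]
contact_force: [0.5, -0.4, 0.1]
opening: 0.0853
grip_force: 0.0
```

```bash
python3 -c "
from h import *
go(.5195,.197,.174,9.5)
d=snap('scene');im=d['image'][130:350,250:450]
cv2.imwrite('pics/c2.png',cv2.resize(im,None,fx=2.7,fy=2.7,interpolation=cv2.INTER_CUBIC))
"
```

```text
t 2.2 pos [0.5168 0.1966 0.2537] yaw 9.51 F [ 0.5 -0.4  0.1] shift [ 0.0027 -0.      0.0797] turn 0.0002
```

View pics/c2.png

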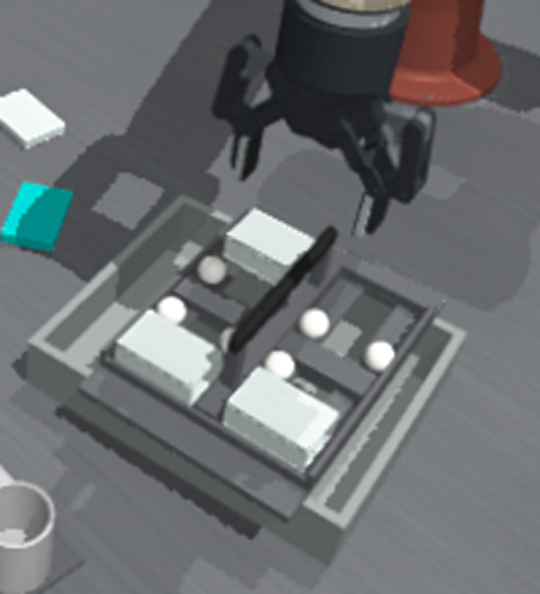

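The fingers straddle the handle (ends at about (235,345) and (333,235)), square to it. Descend and grip.

Call:
drive_tool(
  rows=[
    [[0.002,0,0.02],0],
    [[0,0,0.02],0],
    [[0,0,0.02],0],
    [[0,0,0.02],0],
    [[0,0,0.002],0],
    [[0,0,0],0],
  ],
)

```text
t: 2.85
tool_pos: [0.5189, 0.1948, 0.1714]
tool_rot: [3.131, 0.26, -0.002]
contact_force: [0.1, -0.2, 0.5]
opening: 0.0852
grip_force: 0.0
```

Call:
drive_tool(
  rows=[
    [[0,0,0],0],
    [[0,0,0],0],
    [[0,0,0],0],
    [[0,0,0],0],
    [[0,0,0],0],
    [[0,0,0],0],
    [[0,0,0],0],
    [[0,0,0],0],
  ],
  jaw=1,
  grip_force=120,
)

```text
t: 3.65
tool_pos: [0.5197, 0.1956, 0.173]
tool_rot: [-3.129, -0.26, -0.002]
contact_force: [-1.6, 3.5, 5.2]
opening: 0.0075
grip_force: 117.7
```

Call:
drive_tool(
  rows=[
    [[0,0,-0.005],0],
    [[0,0,-0.005],0],
    [[0,0,-0.005],0],
    [[0,0,0],0],
    [[0,0.01,0],0],
    [[0,0,0],0],
  ],
)

```text
t: 4.25
tool_pos: [0.5209, 0.1837, 0.1864]
tool_rot: [3.13, 0.259, -0.001]
contact_force: [-0.2, 0.9, -8.0]
opening: 0.0078
grip_force: 117.4
```

Call:
drive_tool(
  rows=[
    [[0,0.03,0],0],
    [[0,-0.03,0],0],
    [[0,-0.03,0],0],
    [[0,0.03,0],0],
    [[0,0.03,0],0],
    [[0,-0.03,0],0],
    [[0,-0.03,0],0],
    [[0,0.03,0],0],
    [[0,0,0],0],
    [[0,0,0],0],
  ],
)

```text
t: 5.25
tool_pos: [0.521, 0.1845, 0.1868]
tool_rot: [-3.131, -0.258, 0.0]
contact_force: [0.6, 0.2, -7.2]
opening: 0.008
grip_force: 121.3
```

```bash
python3 -c "
from h import *
go(.5195,.197,.174,9.5)
d=snap('scene');im=d['image'][130:350,250:450]
cv2.imwrite('pics/c3.png',cv2.resize(im,None,fx=2.7,fy=2.7,interpolation=cv2.INTER_CUBIC))
"
```

```text
t 5.25 pos [0.521  0.1845 0.1868] yaw 9.43 F [ 0.6  0.2 -7.2] shift [ 0.0006 -0.0126  0.0128] turn -0.0012
```

View pics/c3.png

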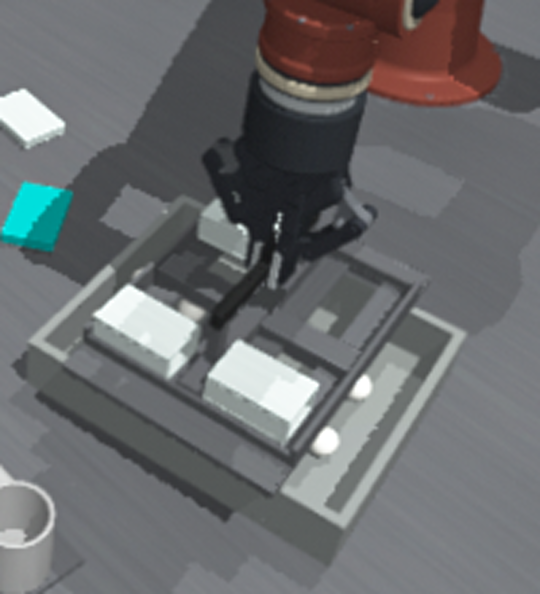

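Balls have dropped: two show in the tray at (360,385) and (323,440), and one at (193,310) is uncertain. Keep shaking, a bit harder.

Call:
drive_tool(
  rows=[
    [[0,0.035,0],0],
    [[0,-0.035,0],0],
    [[0,-0.035,0],0],
    [[0,0.035,0],0],
    [[0,0.035,0],0],
    [[0,-0.035,0],0],
    [[0,-0.035,0],0],
    [[0,0.035,0],0],
    [[0,0,0],0],
    [[0,0,0],0],
  ],
)

```text
t: 6.3
tool_pos: [0.521, 0.1849, 0.1869]
tool_rot: [-3.13, -0.259, 0.0]
contact_force: [-1.1, 0.3, -6.4]
opening: 0.0072
grip_force: 124.2
```

Call:
drive_tool(
  rows=[
    [[0,-0.035,0],0],
    [[0,0.035,0],0],
    [[0,0.035,0],0],
    [[0,-0.035,0],0],
    [[0,-0.035,0],0],
    [[0,0.035,0],0],
    [[0,0.035,0],0],
    [[0,-0.035,0],0],
    [[0,0,0],0],
    [[0,0,0],0],
  ],
)

```text
t: 7.3
tool_pos: [0.5209, 0.1852, 0.1869]
tool_rot: [-3.131, -0.26, 0.0]
contact_force: [-0.0, -0.0, -6.2]
opening: 0.0076
grip_force: 125.2
```

Call:
drive_tool(
  rows=[
    [[0,0.035,0],0],
    [[0,-0.035,0],0],
    [[0,-0.035,0],0],
    [[0,0.035,0],0],
    [[0,0.035,0],0],
    [[0,-0.035,0],0],
    [[0,-0.035,0],0],
    [[0,0.035,0],0],
    [[0,0,0],0],
    [[0,0,0],0],
  ],
)

```text
t: 8.3
tool_pos: [0.5209, 0.1849, 0.1869]
tool_rot: [-3.131, -0.259, 0.0]
contact_force: [-0.9, 1.2, -7.7]
opening: 0.0075
grip_force: 126.3
```

```bash
python3 -c "
from h import *
go(.5195,.197,.174,9.5)
d=snap('scene');im=d['image'][190:350,250:430]
a=cv2.resize(im,(440,400),interpolation=cv2.INTER_CUBIC)
d=snap('top');im=d['image'][155:275,95:230]
b=cv2.resize(im,(360,320),interpolation=cv2.INTER_CUBIC)
c=np.zeros((400,800,3),np.uint8);c[:,:440]=a;c[:320,440:]=b
cv2.imwrite('pics/c4.png',c)
"
```

```text
t 8.3 pos [0.5209 0.1849 0.1869] yaw 9.47 F [-0.9  1.2 -7.7] shift [ 0.0006 -0.0121  0.0129] turn -0.0005
```

View pics/c4.png

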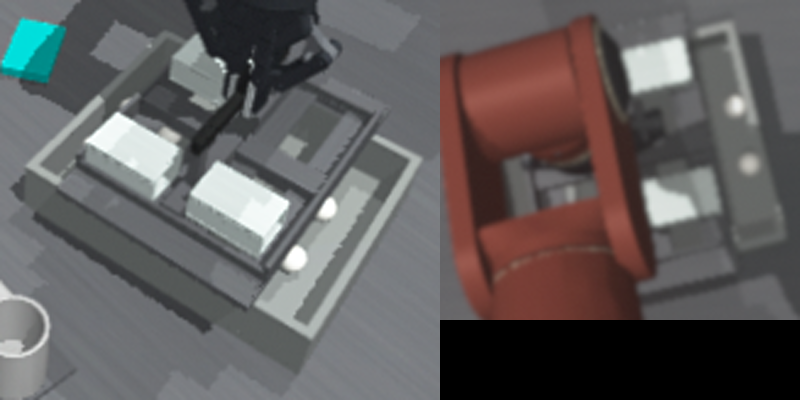

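Four balls are in the tray for sure: (327,208) and (293,258) on the left, (736,105) and (750,163) on the right. The blob at (168,135) is uncertain. I'll shift the sieve sideways and see whether the blob moves with it.

Call:
drive_tool(
  rows=[
    [[0,-0.03,0],0],
    [[0,-0.02,0],0],
    [[0,0,0],0],
    [[0,0,0],0],
  ],
)

```text
t: 8.8
tool_pos: [0.5126, 0.2346, 0.1868]
tool_rot: [3.13, 0.262, -0.0]
contact_force: [-0.1, -1.1, -6.8]
opening: 0.0076
grip_force: 126.3
```

```bash
python3 -c "
from h import *
d=snap('scene');im=d['image'][190:350,250:430]
a=cv2.resize(im,(675,600),interpolation=cv2.INTER_CUBIC)
cv2.imwrite('pics/c5.png',a)
"
```

```text
(no output)
```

View pics/c5.png

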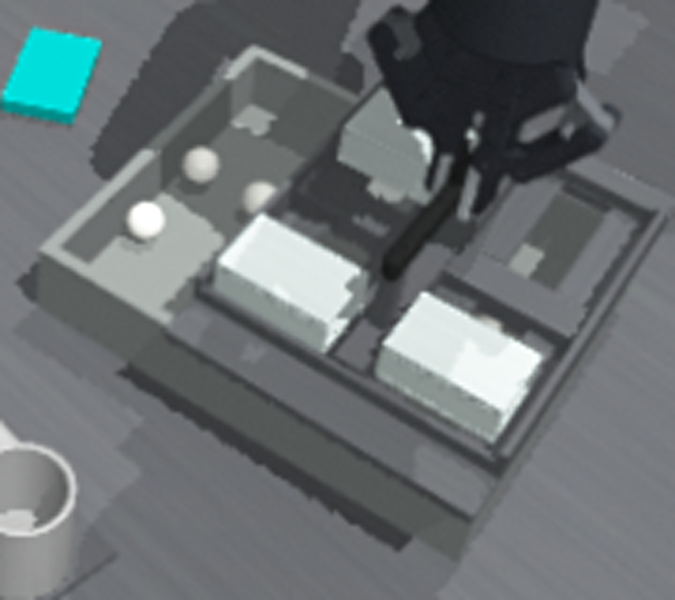

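Three balls are in the tray on the -y side: (200,163), (145,220) and (260,197). The other two known ones are now under the sieve. Shift to the other side to find the sixth.

Call:
drive_tool(
  rows=[
    [[0,0.035,0],0],
    [[0,0.035,0],0],
    [[0,0.03,0],0],
    [[0,0,0],0],
    [[0,0,0],0],
  ],
)

```text
t: 9.35
tool_pos: [0.5294, 0.1346, 0.187]
tool_rot: [-3.131, -0.256, 0.0]
contact_force: [1.2, 0.8, -6.9]
opening: 0.0084
grip_force: 82.0
```

```bash
python3 -c "
from h import *
d=snap('scene');im=d['image'][190:350,250:430]
a=cv2.resize(im,(675,600),interpolation=cv2.INTER_CUBIC)
cv2.imwrite('pics/c6.png',a)
"
```

```text
(no output)
```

View pics/c6.png

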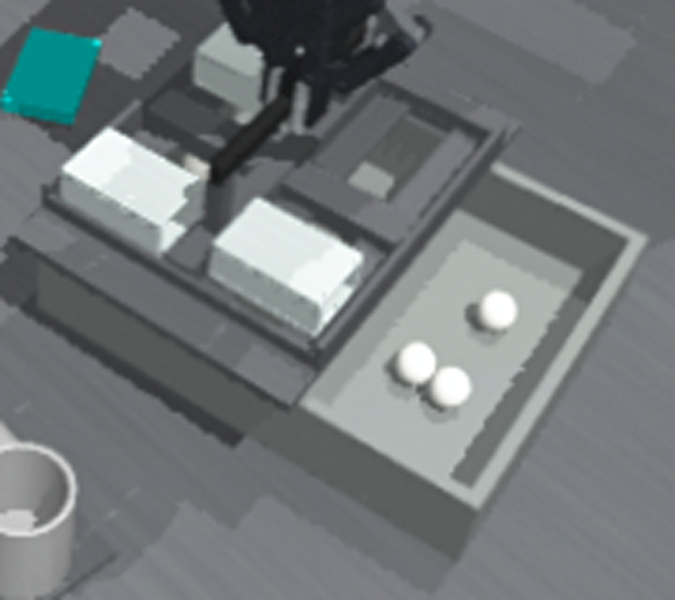

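Three more balls at (497,311), (416,362) and (450,387), so all six are in the tray and only offcuts remain. Return the sieve and set it down.

Call:
drive_tool(
  rows=[
    [[0,0,0],0],
    [[0,0,0],0],
    [[0,-0.02,0],0],
    [[0,-0.02,0],0],
    [[0,-0.02,0],0],
    [[0,0,0],0],
    [[0,0,0],0],
  ],
)

```text
t: 10.1
tool_pos: [0.519, 0.1955, 0.1868]
tool_rot: [3.13, 0.263, -0.0]
contact_force: [0.3, -0.5, -6.5]
opening: 0.0078
grip_force: 117.6
```

Call:
drive_tool(
  rows=[
    [[0,0,0.005],0],
    [[0,0,0.004],0],
    [[0,0,0.003],0],
    [[0,0,0.002],0],
    [[0,0,0],0],
    [[0,0,0],0],
  ],
)

```text
t: 10.7
tool_pos: [0.5196, 0.1947, 0.1731]
tool_rot: [3.131, 0.26, 0.001]
contact_force: [0.7, -0.9, -4.9]
opening: 0.0079
grip_force: 117.8
```

Call:
drive_tool(
  rows=[
    [[0,0,0.001],0],
    [[0,0,0],0],
    [[0,0,0],0],
  ],
)

```text
t: 11.0
tool_pos: [0.5197, 0.1948, 0.173]
tool_rot: [3.13, 0.26, 0.001]
contact_force: [-5.4, -2.8, 4.7]
opening: 0.0077
grip_force: 119.1
```

Call:
drive_tool(
  rows=[
    [[0,0,0],0],
    [[0,0,0],0],
    [[0,0,0],0],
    [[0,0,0],0],
    [[0,0,0],0],
    [[0,0,0],0],
    [[0,0,0],0],
    [[0,0,0],0],
  ],
  jaw=0,
)

```text
t: 11.8
tool_pos: [0.5193, 0.1949, 0.1719]
tool_rot: [-3.131, -0.26, -0.0]
contact_force: [0.2, -0.3, 0.9]
opening: 0.0854
grip_force: 0.0
```

Call:
drive_tool(
  rows=[
    [[0,0,-0.02],0],
    [[0,0,-0.03],0],
    [[0,0,-0.04],0],
    [[0,0.02,-0.04],0],
    [[-0.04,0.03,0],0],
    [[-0.04,0.03,0],0],
    [[-0.04,0.03,0],0],
    [[0,0,0],0],
  ],
)

```text
t: 12.6
tool_pos: [0.4161, 0.0642, 0.3012]
tool_rot: [3.13, 0.254, -0.0]
contact_force: [0.8, 0.7, -0.4]
opening: 0.0856
grip_force: 0.0
```

```bash
python3 -c "
from h import *
go(.5195,.197,.174,9.5)
d=snap('scene');im=d['image'][190:350,250:430]
a=cv2.resize(im,(440,400),interpolation=cv2.INTER_CUBIC)
d=snap('top');im=d['image'][155:275,95:230]
b=cv2.resize(im,(360,320),interpolation=cv2.INTER_CUBIC)
c=np.zeros((400,800,3),np.uint8);c[:,:440]=a;c[:320,440:]=b
cv2.imwrite('pics/c7.png',c)
"
```

```text
t 12.6 pos [0.4161 0.0642 0.3012] yaw 9.26 F [ 0.8  0.7 -0.4] shift [ 0.1235 -0.1146  0.1271] turn -0.0041
```

View pics/c7.png

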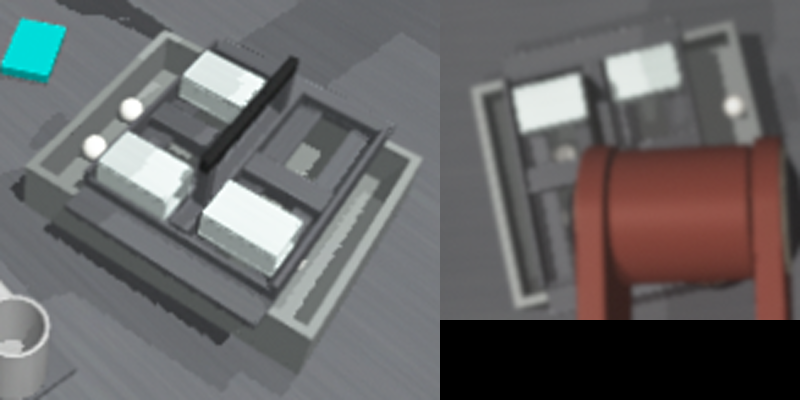

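The sieve is back on the tray rim with three offcuts in it. Clear the arm from the view and measure the offcuts precisely.

Call:
drive_tool(
  rows=[
    [[0,0.04,0],0.0],
    [[0,0.048,0],0.0],
    [[0,0.048,0],0.0],
    [[0,0.048,0],0.0],
    [[0,0.048,0],0.0],
    [[0,0.048,0],0.0],
    [[0,0.048,0],0.0],
    [[0,0.048,0],0.0],
    [[0,0,0],0],
  ],
)

```text
t: 13.6
tool_pos: [0.4826, -0.3088, 0.3007]
tool_rot: [3.131, 0.255, -0.002]
contact_force: [-0.2, 0.6, -0.1]
opening: 0.0853
grip_force: 0.0
```

```bash
cat >> h.py <<'E'
def rects(d,z,lo=150,roi=None,amin=300):
    """bright, unsaturated blobs (original pixels x0,y0,x1,y1) -> world centre, long-side yaw-90, size at height z"""
    im=d['image'];s=8;x0,y0,x1,y1=roi
    b=cv2.resize(im[y0:y1,x0:x1],None,fx=s,fy=s,interpolation=cv2.INTER_CUBIC)
    m=(b.min(2)>lo).astype(np.uint8)
    for c in cv2.findContours(m,cv2.RETR_EXTERNAL,cv2.CHAIN_APPROX_NONE)[0]:
        if cv2.contourArea(c)<amin*s*s: continue
        c=c.reshape(-1,2)/s+[x0-.5+.5/s,y0-.5+.5/s]
        w=px2w(d,c,z)[:,:2]
        r=cv2.minAreaRect((w*1000).astype(np.float32));bx=cv2.boxPoints(r);e=[bx[1]-bx[0],bx[2]-bx[1]];e=max(e,key=np.linalg.norm)
        yaw=(np.degrees(np.arctan2(e[1],e[0]))-90+90)%180-90
        print('px',c.mean(0).round(1),'centre',(np.array(r[0])/1000).round(4),'yaw',round(yaw,1),'size',np.round(sorted(r[1]),1))
E
python3 - <<'E'
from h import *
d=snap('top')
for lo in(120,145,170):
    print(lo);rects(d,.086,lo,(100,155,220,275)); rects(d,.012,lo,(280,225,340,260))
im=d['image'][155:275,100:345]
cv2.imwrite('pics/c8.png',cv2.resize(im,None,fx=3.2,fy=3.2,interpolation=cv2.INTER_CUBIC))
go(.45,.14,.174,9.5)
E
```

```text
120
px [181.5 229.8] centre [0.476  0.1377] yaw 9.9 size [48.4 69.2]
px [116.8 228.2] centre [0.4954 0.2943] yaw -79.5 size [ 34.5 220.9]
px [135.7 193.2] centre [0.5782 0.2509] yaw 9.3 size [48.7 69.6]
px [170.8 181.3] centre [0.6023 0.1591] yaw 9.4 size [49.6 71.4]
px [207.1 202.3] centre [0.536  0.0752] yaw -79.7 size [ 50.6 218. ]
px [308.2 241.2] centre [ 0.4293 -0.1857] yaw -6.1 size [57.5 82.6]
145
px [181.5 229.8] centre [0.4762 0.1375] yaw 9.7 size [45.8 66.8]
px [135.7 193.2] centre [0.5783 0.251 ] yaw 9.3 size [45.9 67.7]
px [170.8 181.3] centre [0.6021 0.1593] yaw 9.2 size [46.3 69.3]
px [207.5 198.9] centre [0.5395 0.0648] yaw -73.4 size [ 42.8 213.5]
px [308.3 241.2] centre [ 0.4294 -0.1858] yaw -6.0 size [54.  79.6]
170
px [181.6 229.8] centre [0.4762 0.1374] yaw 9.7 size [43.4 64.1]
px [135.7 193.2] centre [0.5784 0.2509] yaw 9.6 size [43.3 65.8]
px [170.9 181.3] centre [0.6021 0.1595] yaw 9.6 size [43.5 66.8]
px [308.3 241.2] centre [ 0.4295 -0.1864] yaw -7.5 size [51.7 77.1]
t 13.65 pos [ 0.4824 -0.3065  0.3008] yaw 9.38 F [ 0.2 -0.5 -0.5] shift [ 0.041  -0.4456  0.1274] turn -0.002
```

View pics/c8.png

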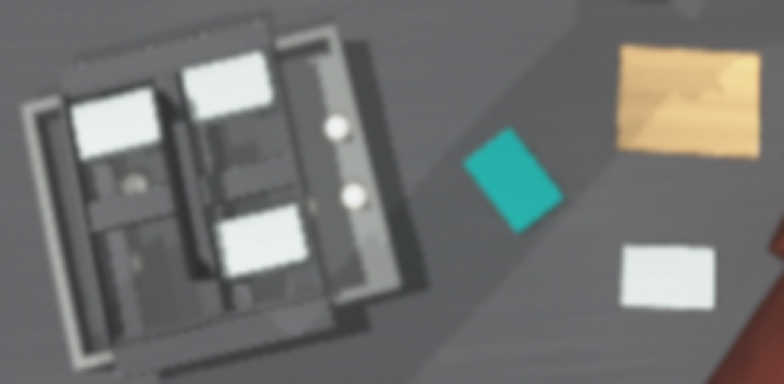

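All offcuts now lie at about 9.6° yaw: (0.602,0.1594), (0.578,0.251), (0.476,0.1375). The cap at (668,277) hasn't moved. Turn the tool 90° to grip across the widths.

Call:
drive_tool(
  rows=[
    [[0,0,0],-0.148],
    [[0,0,0],-0.148],
    [[0,0,0],-0.148],
    [[0,0,0],-0.148],
    [[0,0,0],-0.148],
    [[0,0,0],-0.148],
    [[0,0,0],-0.148],
    [[0,0,0],-0.148],
    [[0,0,0],-0.148],
    [[0,0,0],-0.148],
  ],
)

```text
t: 14.65
tool_pos: [0.4823, -0.3028, 0.3018]
tool_rot: [-2.126, -2.312, -0.001]
contact_force: [0.3, -0.3, 0.2]
opening: 0.0855
grip_force: 0.0
```

Call:
drive_tool(
  rows=[
    [[0,0,0],-0.094],
    [[0,0,0],0],
    [[0,0,0],0],
  ],
)

```text
t: 14.95
tool_pos: [0.4819, -0.3033, 0.3018]
tool_rot: [-2.026, -2.401, -0.0]
contact_force: [0.0, -0.5, 0.2]
opening: 0.0852
grip_force: 0.0
```

```bash
python3 -c "
from h import *
go(.602,.1594,.2,99.6)"
```

```text
t 14.95 pos [ 0.4819 -0.3033  0.3018] yaw 99.67 F [ 0.  -0.5  0.2] shift [0.4359 0.1961 0.102 ] turn 0.0012
```

Call:
drive_tool(
  rows=[
    [[0.0436,0.0196,0],0],
    [[0.0436,0.0196,0],0],
    [[0.0436,0.0196,0],0],
    [[0.0436,0.0196,0],0],
    [[0.0436,0.0196,0],0],
    [[0.0436,0.0196,0.01],0],
    [[0.0436,0.0196,0.02],0],
    [[0.0436,0.0196,0.02],0],
    [[0.0436,0.0196,0.02],0],
    [[0.0436,0.0196,0.02],0],
  ],
)

```text
t: 15.95
tool_pos: [0.5995, 0.1546, 0.2141]
tool_rot: [2.027, 2.4, 0.001]
contact_force: [0.5, -0.9, -0.3]
opening: 0.0854
grip_force: 0.0
```

Call:
drive_tool(
  rows=[
    [[0,0,0],0],
    [[0,0,0],0],
    [[0,0,0],0],
  ],
)

```text
t: 16.25
tool_pos: [0.5996, 0.1517, 0.2154]
tool_rot: [2.027, 2.399, 0.001]
contact_force: [-0.7, -0.8, -0.5]
opening: 0.0854
grip_force: 0.0
```

```bash
python3 -c "
from h import *
for i in range(3): ctrl.get_obs()
go(.602,.1594,.137,99.6)"
```

```text
t 16.25 pos [0.5996 0.1517 0.2154] yaw 99.63 F [-0.7 -0.8 -0.5] shift [0.0072 0.0036 0.0784] turn 0.0005
```

Call:
drive_tool(
  rows=[
    [[0.007,0.0035,0.02],0],
    [[0,0,0.02],0],
    [[0,0,0.02],0],
    [[0,0,0.01],0],
    [[0,0,0],0],
    [[0,0,0],0],
  ],
)

```text
t: 16.85
tool_pos: [0.6022, 0.1589, 0.1459]
tool_rot: [2.027, 2.399, 0.002]
contact_force: [0.2, 0.8, 0.5]
opening: 0.0851
grip_force: 0.0
```

```bash
python3 -c "
from h import *
go(.602,.1594,.137,99.6)
d=snap('scene');im=d['image'][180:330,250:420]
cv2.imwrite('pics/c9.png',cv2.resize(im,(680,600),interpolation=cv2.INTER_CUBIC))
"
```

```text
t 16.85 pos [0.6022 0.1589 0.1459] yaw 99.62 F [0.2 0.8 0.5] shift [ 0.0005 -0.0002  0.0089] turn 0.0003
```

View pics/c9.png

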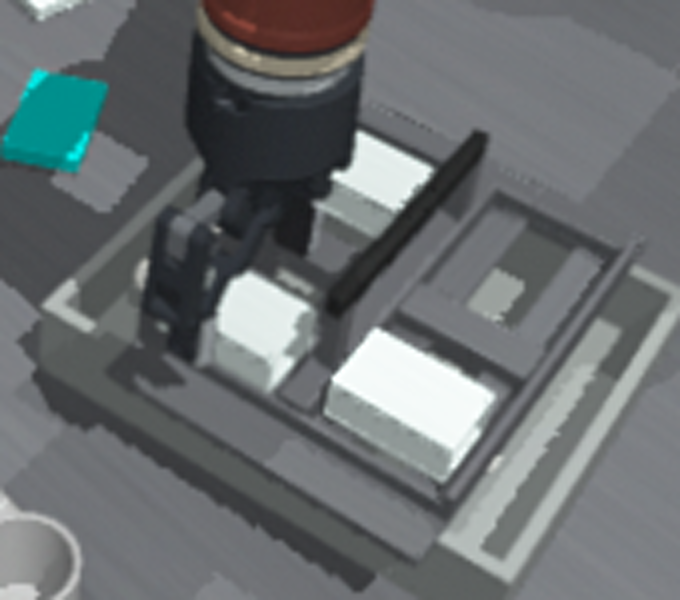

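The fingers straddle the offcut at (265,320), with the handle clear beside the gripper. Lower and grip.

Call:
drive_tool(
  rows=[
    [[0,0,0.005],0],
    [[0,0,0.005],0],
    [[0,0,0],0],
    [[0,0,0],0],
  ],
)

```text
t: 17.3
tool_pos: [0.6014, 0.1595, 0.1344]
tool_rot: [-2.026, -2.401, 0.001]
contact_force: [-0.5, 0.3, 0.1]
opening: 0.0852
grip_force: 0.0
```

Call:
drive_tool(
  rows=[
    [[0,0,0],0],
    [[0,0,0],0],
    [[0,0,0],0],
    [[0,0,0],0],
    [[0,0,0],0],
    [[0,0,0],0],
    [[0,0,0],0],
  ],
  jaw=1,
  grip_force=80,
)

```text
t: 18.0
tool_pos: [0.6051, 0.16, 0.1389]
tool_rot: [2.022, 2.396, 0.012]
contact_force: [3.2, 0.7, 7.2]
opening: 0.0404
grip_force: 82.4
```

Call:
drive_tool(
  rows=[
    [[0,0,-0.01],0],
    [[0,0,-0.02],0],
    [[0,0,-0.03],0],
    [[0,0,-0.03],0],
    [[0,0,0],0],
  ],
)

```text
t: 18.5
tool_pos: [0.6037, 0.1598, 0.2304]
tool_rot: [2.022, 2.397, 0.01]
contact_force: [-0.2, 0.4, -0.7]
opening: 0.0399
grip_force: 80.8
```

```bash
python3 -c "
from h import *
go(.5774,-.2207,.2,82.4)"
```

```text
t 18.5 pos [0.6037 0.1598 0.2304] yaw 99.69 F [-0.2  0.4 -0.7] shift [-0.3707 -0.0902  0.0297] turn 0.3017
```

Call:
drive_tool(
  rows=[
    [[0,0,-0.01],0.1],
    [[0,0,-0.01],0.1],
    [[0,0,0],0.1],
    [[-0.04,0.003,0],0],
    [[-0.045,0.003,0],0],
    [[-0.045,0.003,0],0],
    [[-0.045,0.003,0],0],
    [[-0.045,0.003,0],0],
    [[-0.045,0.003,0],0],
    [[-0.045,0.003,0],0],
  ],
)

```text
t: 19.5
tool_pos: [0.5807, -0.152, 0.2431]
tool_rot: [-2.36, -2.07, 0.002]
contact_force: [1.4, -0.7, -1.3]
opening: 0.0406
grip_force: 80.8
```

Call:
drive_tool(
  rows=[
    [[-0.04,0.003,0],0],
    [[-0.03,0,0],0],
    [[0,0,0],0],
    [[0,0,0],0],
    [[0,0,0],0],
  ],
)

```text
t: 20.0
tool_pos: [0.5755, -0.2193, 0.2438]
tool_rot: [-2.36, -2.071, 0.0]
contact_force: [-0.0, 0.7, -0.1]
opening: 0.0404
grip_force: 80.8
```

```bash
python3 -c "
from h import *
go(.5774,-.2207,.11,82.4)"
```

```text
t 20.0 pos [ 0.5755 -0.2193  0.2438] yaw 82.54 F [-0.   0.7 -0.1] shift [-0.0013  0.0023  0.1338] turn 0.0025
```

Call:
drive_tool(
  rows=[
    [[-0.001,0.002,0.03],0.002],
    [[0,0,0.03],0],
    [[0,0,0.03],0],
    [[0,0,0.03],0],
    [[0,0,0.02],0],
    [[0,0,0.01],0],
    [[0,0,0.002],0],
    [[0,0,0],0],
    [[0,0,0],0],
  ],
)

```text
t: 20.9
tool_pos: [0.5787, -0.2219, 0.0945]
tool_rot: [2.362, 2.068, 0.002]
contact_force: [-0.1, -0.3, -1.4]
opening: 0.0405
grip_force: 80.8
```

Call:
drive_tool(
  rows=[
    [[0,0,0.002],0],
    [[0,0,0.002],0],
    [[0,0,0],0],
  ],
)

```text
t: 21.2
tool_pos: [0.5776, -0.2217, 0.0888]
tool_rot: [2.364, 2.069, 0.0]
contact_force: [-0.3, 0.7, -1.2]
opening: 0.0405
grip_force: 80.8
```

Call:
drive_tool(
  rows=[
    [[0,0,0.001],0],
    [[0,0,0.001],0],
    [[0,0,0],0],
    [[0,0,0],0],
  ],
)

```text
t: 21.6
tool_pos: [0.5778, -0.2218, 0.0872]
tool_rot: [2.364, 2.069, 0.0]
contact_force: [-1.9, 0.2, 2.8]
opening: 0.0405
grip_force: 81.1
```

Call:
drive_tool(
  rows=[
    [[0,0,0],0],
    [[0,0,0],0],
    [[0,0,0],0],
    [[0,0,0],0],
    [[0,0,0],0],
    [[0,0,0],0],
  ],
  jaw=0,
)

```text
t: 22.2
tool_pos: [0.5776, -0.2216, 0.0867]
tool_rot: [2.364, 2.069, 0.0]
contact_force: [-0.0, 0.4, -0.2]
opening: 0.0856
grip_force: 0.0
```

Call:
drive_tool(
  rows=[
    [[0,0,-0.03],0],
    [[0,0,-0.04],0],
    [[0,0,-0.04],0],
    [[0,0,-0.04],-0.1],
    [[0.02,0,0],-0.1],
    [[0.045,0,0],-0.1],
    [[0.045,0,0],0],
    [[0.045,0,0],0],
    [[0.045,0,0],0],
    [[0,0,0],0],
  ],
)

```text
t: 23.2
tool_pos: [0.5518, -0.0194, 0.2366]
tool_rot: [-2.021, -2.403, -0.001]
contact_force: [0.4, 0.5, 0.7]
opening: 0.0856
grip_force: 0.0
```

```bash
python3 -c "
from h import *
d=snap('top')
for lo in(120,145,170): rects(d,.034,lo,(290,160,340,215),200); rects(d,.086,lo,(100,155,220,275),300)
go(.5783,.251,.2,99.6)"
```

```text
px [315.8 180.1] centre [ 0.5855 -0.2175] yaw -7.8 size [ 66.4 118.4]
px [180.7 229.6] centre [0.476  0.1381] yaw 9.4 size [48.9 68.2]
px [117.  228.5] centre [0.4955 0.2942] yaw -79.0 size [ 36.7 221.3]
px [135.8 193.2] centre [0.5781 0.2509] yaw 9.4 size [48.9 69.7]
px [315.  179.6] centre [ 0.5856 -0.2179] yaw -7.8 size [ 59.4 112.2]
px [180.8 229.6] centre [0.4762 0.1381] yaw 9.1 size [46.2 65.6]
px [135.7 193.2] centre [0.5783 0.251 ] yaw 9.5 size [46.1 67.8]
px [316.9 180.8] centre [ 0.5856 -0.2227] yaw -8.4 size [25.3 69.1]
px [180.9 229.6] centre [0.476  0.1379] yaw 9.7 size [43.6 63.3]
px [135.7 193.2] centre [0.5785 0.2509] yaw 9.6 size [43.6 66. ]
t 23.25 pos [ 0.5523 -0.0215  0.2367] yaw 99.8 F [ 0.3 -0.5  0.1] shift [0.2641 0.072  0.0367] turn 0.0035
```

Call:
drive_tool(
  rows=[
    [[0.044,0.012,0],0.003],
    [[0.044,0.012,0],0],
    [[0.044,0.012,0],0],
    [[0.044,0.012,0],0],
    [[0.044,0.012,0],0],
    [[0.044,0.012,0],0],
    [[0,0,0.01],0],
    [[0,0,0.01],0],
    [[0,0,0],0],
    [[0,0,0],0],
  ],
)

```text
t: 24.25
tool_pos: [0.5806, 0.2469, 0.2158]
tool_rot: [-2.034, -2.393, 0.002]
contact_force: [0.2, -0.4, 0.9]
opening: 0.0853
grip_force: 0.0
```

```bash
python3 -c "
from h import *
go(.5783,.251,.139,99.6)"
```

```text
t 24.25 pos [0.5806 0.2469 0.2158] yaw 99.27 F [ 0.2 -0.4  0.9] shift [ 0.0045 -0.0015  0.0768] turn -0.0057
```

Call:
drive_tool(
  rows=[
    [[0.004,-0.0015,0.02],-0.005],
    [[0,0,0.02],0],
    [[0,0,0.02],0],
    [[0,0,0.012],0],
    [[0,0,0.005],0],
    [[0,0,0],0],
    [[0,0,0],0],
  ],
)

```text
t: 24.95
tool_pos: [0.5792, 0.2522, 0.1409]
tool_rot: [2.026, 2.4, 0.002]
contact_force: [0.1, 0.5, 0.6]
opening: 0.0851
grip_force: 0.0
```

Call:
drive_tool(
  rows=[
    [[0,0,0],0],
    [[0,0,0],0],
    [[0,0,0],0],
    [[0,0,0],0],
    [[0,0,0],0],
    [[0,0,0],0],
    [[0,0,0],0],
  ],
  jaw=1,
  grip_force=80,
)

```text
t: 25.65
tool_pos: [0.579, 0.2526, 0.1408]
tool_rot: [2.025, 2.401, 0.002]
contact_force: [-1.6, 0.1, 5.4]
opening: 0.0401
grip_force: 81.2
```

Call:
drive_tool(
  rows=[
    [[0,0,-0.01],0],
    [[0,0,-0.02],0],
    [[0,0,-0.03],0],
    [[0,0,-0.03],0],
    [[0,0,-0.02],0],
    [[0,0,0],0.1],
    [[0,0,0],0.1],
    [[0,0,0],0.1],
    [[0,0,0],0],
    [[0,0,0],0],
  ],
)

```text
t: 26.65
tool_pos: [0.5782, 0.2522, 0.2492]
tool_rot: [-2.36, -2.073, 0.002]
contact_force: [0.9, 0.7, -0.2]
opening: 0.0401
grip_force: 80.7
```

```bash
python3 -c "
from h import *
go(.5776,-.2217,.13,82.5)"
```

```text
t 26.65 pos [0.5782 0.2522 0.2492] yaw 82.61 F [ 0.9  0.7 -0.2] shift [-0.4699  0.0605  0.1194] turn 0.0019
```

Call:
drive_tool(
  rows=[
    [[-0.047,0.006,0],0],
    [[-0.047,0.006,0],0],
    [[-0.047,0.006,0],0],
    [[-0.047,0.006,0],0],
    [[-0.047,0.006,0],0],
    [[-0.047,0.006,0],0],
    [[-0.047,0.006,0],0],
    [[-0.047,0.006,0],0],
    [[-0.047,0.006,0],0],
    [[-0.047,0.006,0],0],
  ],
)

```text
t: 27.65
tool_pos: [0.5761, -0.2234, 0.2496]
tool_rot: [-2.36, -2.073, -0.0]
contact_force: [0.8, 0.1, -1.8]
opening: 0.0404
grip_force: 80.8
```

Call:
drive_tool(
  rows=[
    [[0,0,0.02],0],
    [[0,0,0.02],0],
    [[0,0,0.02],0],
    [[0,0,0],0],
    [[0,0,0],0],
    [[0,0,0],0],
  ],
)

```text
t: 28.25
tool_pos: [0.5773, -0.2217, 0.1913]
tool_rot: [2.36, 2.071, 0.001]
contact_force: [0.8, -0.0, -0.8]
opening: 0.0401
grip_force: 80.8
```

```bash
python3 -c "
from h import *
go(.5777,-.2207,.119,82.5)"
```

```text
t 28.25 pos [ 0.5773 -0.2217  0.1913] yaw 82.54 F [ 0.8 -0.  -0.8] shift [0.0011 0.0001 0.0723] turn 0.0007
```

Call:
drive_tool(
  rows=[
    [[0.001,0,0.02],0],
    [[0,0,0.02],0],
    [[0,0,0.02],0],
    [[0,0,0.01],0],
    [[0,0,0.001],0],
    [[0,0,0],0],
    [[0,0,0],0],
  ],
)

```text
t: 28.95
tool_pos: [0.5776, -0.221, 0.1205]
tool_rot: [2.36, 2.07, 0.002]
contact_force: [-0.3, 0.2, -1.7]
opening: 0.0402
grip_force: 80.8
```

Call:
drive_tool(
  rows=[
    [[0,0,0.001],0],
    [[0,0,0.001],0],
    [[0,0,0],0],
    [[0,0,0],0],
  ],
)

```text
t: 29.35
tool_pos: [0.5768, -0.2206, 0.1169]
tool_rot: [2.362, 2.071, 0.0]
contact_force: [0.8, -0.3, -0.4]
opening: 0.04
grip_force: 81.0
```

Call:
drive_tool(
  rows=[
    [[0,0,0.001],0],
    [[0,0,0],0],
    [[0,0,0],0],
  ],
)

```text
t: 29.65
tool_pos: [0.5769, -0.2206, 0.1169]
tool_rot: [2.362, 2.071, -0.0]
contact_force: [-2.4, 1.4, 6.0]
opening: 0.04
grip_force: 81.5
```

Call:
drive_tool(
  rows=[
    [[0,0,0],0],
    [[0,0,0],0],
    [[0,0,0],0],
    [[0,0,0],0],
    [[0,0,0],0],
    [[0,0,0],0],
  ],
  jaw=0,
)

```text
t: 30.25
tool_pos: [0.5767, -0.2205, 0.1156]
tool_rot: [-2.362, -2.071, 0.0]
contact_force: [-0.0, -0.4, 1.2]
opening: 0.0851
grip_force: 0.0
```

Call:
drive_tool(
  rows=[
    [[0,0,-0.03],0],
    [[0,0,-0.04],0],
    [[0,0,-0.04],0],
    [[0,0,-0.02],-0.1],
    [[0.02,0,0],-0.1],
    [[0.045,0,0],-0.1],
    [[0.045,0,0],0],
    [[0.045,0,0],0],
    [[0,0,0],0],
    [[0,0,0],0],
  ],
)

```text
t: 31.25
tool_pos: [0.559, -0.0661, 0.2458]
tool_rot: [2.023, 2.403, -0.0]
contact_force: [-0.4, 0.9, -0.7]
opening: 0.0852
grip_force: 0.0
```

```bash
python3 -c "
from h import *
d=snap('scene');im=d['image'][130:230,170:310]
cv2.imwrite('pics/c10.png',cv2.resize(im,(700,500),interpolation=cv2.INTER_CUBIC))
go(.4762,.1378,.2,99.6)"
```

```text
t 31.3 pos [ 0.5592 -0.0671  0.2459] yaw 99.71 F [-0.2 -0.2  0.2] shift [ 0.216  -0.0473  0.0457] turn 0.0019
```

View pics/c10.png

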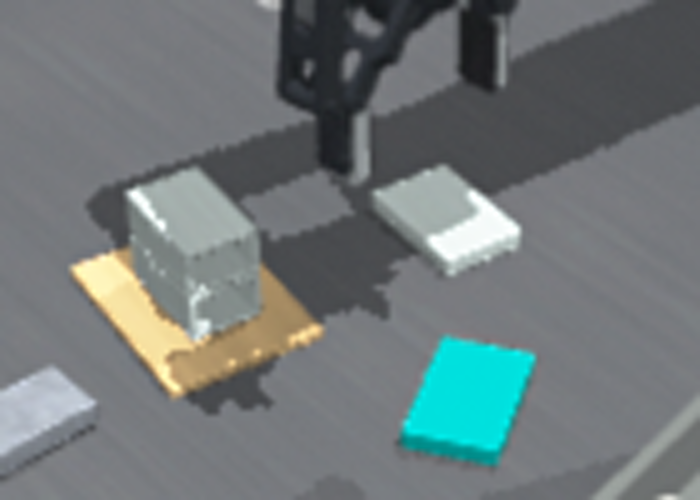

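The two-offcut pile at (195,250) is neat and square on the pad. On to the third.

Call:
drive_tool(
  rows=[
    [[0.036,-0.008,0],0],
    [[0.036,-0.008,0],0],
    [[0.036,-0.008,0],0],
    [[0.036,-0.008,0],0],
    [[0.036,-0.008,0],0],
    [[0.036,-0.008,0],0],
    [[0,0,0.015],0],
    [[0,0,0.015],0],
    [[0,0,0],0],
    [[0,0,0],0],
  ],
)

```text
t: 32.3
tool_pos: [0.4756, 0.1366, 0.2147]
tool_rot: [-2.028, -2.398, 0.003]
contact_force: [-0.0, 0.1, 0.7]
opening: 0.0852
grip_force: 0.0
```

```bash
python3 -c "
from h import *
go(.4762,.1378,.14,99.6)"
```

```text
t 32.3 pos [0.4756 0.1366 0.2147] yaw 99.56 F [-0.   0.1  0.7] shift [0.0011 0.0009 0.0747] turn -0.0008
```

Call:
drive_tool(
  rows=[
    [[0.001,0.001,0.02],0],
    [[0,0,0.02],0],
    [[0,0,0.02],0],
    [[0,0,0.01],0],
    [[0,0,0.005],0],
    [[0,0,0],0],
    [[0,0,0],0],
  ],
)

```text
t: 33.0
tool_pos: [0.477, 0.139, 0.1418]
tool_rot: [2.026, 2.4, 0.002]
contact_force: [-0.2, 0.3, 0.8]
opening: 0.0855
grip_force: 0.0
```

Call:
drive_tool(
  rows=[
    [[0,0,0],0],
    [[0,0,0],0],
    [[0,0,0],0],
    [[0,0,0],0],
    [[0,0,0],0],
    [[0,0,0],0],
    [[0,0,0],0],
  ],
  jaw=1,
  grip_force=80,
)

```text
t: 33.7
tool_pos: [0.4768, 0.1392, 0.1417]
tool_rot: [2.025, 2.4, 0.002]
contact_force: [-0.9, -0.2, 6.0]
opening: 0.0402
grip_force: 81.0
```

Call:
drive_tool(
  rows=[
    [[0,0,-0.01],0],
    [[0,0,-0.02],0],
    [[0,0,-0.03],0],
    [[0,0,-0.03],0],
    [[0,0,-0.03],0],
    [[0,0,0],0.1],
    [[0,0,0],0.1],
    [[0,0,0],0.1],
    [[0,0,0],0],
    [[0,0,0],0],
  ],
)

```text
t: 34.7
tool_pos: [0.476, 0.139, 0.2604]
tool_rot: [-2.36, -2.074, 0.001]
contact_force: [-0.6, -0.2, -1.7]
opening: 0.0402
grip_force: 80.8
```

```bash
python3 -c "
from h import *
go(.5776,-.2217,.13,82.5)"
```

```text
t 34.7 pos [0.476  0.139  0.2604] yaw 82.61 F [-0.6 -0.2 -1.7] shift [-0.3447  0.1472  0.1304] turn 0.002
```

Call:
drive_tool(
  rows=[
    [[-0.038,0.016,0],0.002],
    [[-0.038,0.016,0],0],
    [[-0.038,0.016,0],0],
    [[-0.038,0.016,0],0],
    [[-0.038,0.016,0],0],
    [[-0.038,0.016,0],0],
    [[-0.038,0.016,0],0],
    [[-0.038,0.016,0],0],
    [[-0.039,0.018,0],0],
    [[0,0,0],0],
  ],
)

```text
t: 35.7
tool_pos: [0.576, -0.2246, 0.2603]
tool_rot: [2.366, 2.065, -0.002]
contact_force: [-0.0, 1.4, -1.7]
opening: 0.0398
grip_force: 80.9
```

Call:
drive_tool(
  rows=[
    [[0,0,0.02],0],
    [[0,0,0.02],0],
    [[0,0,0],0],
    [[0,0,0],0],
    [[0,0,0],0],
  ],
)

```text
t: 36.2
tool_pos: [0.5761, -0.2201, 0.2222]
tool_rot: [2.362, 2.069, 0.001]
contact_force: [0.4, 0.2, -0.1]
opening: 0.0402
grip_force: 80.9
```

```bash
python3 -c "
from h import *
go(.5774,-.2207,.148,82.5)"
```

```text
t 36.2 pos [ 0.5761 -0.2201  0.2222] yaw 82.43 F [ 0.4  0.2 -0.1] shift [-0.0004  0.0012  0.0742] turn -0.0012
```

Call:
drive_tool(
  rows=[
    [[0,0.001,0.02],0],
    [[0,0,0.02],0],
    [[0,0,0.02],0],
    [[0,0,0.012],0],
    [[0,0,0.002],0],
    [[0,0,0],0],
    [[0,0,0],0],
  ],
)

```text
t: 36.9
tool_pos: [0.5773, -0.2207, 0.1483]
tool_rot: [2.362, 2.068, 0.001]
contact_force: [-0.6, -0.5, -0.5]
opening: 0.0404
grip_force: 80.9
```

Call:
drive_tool(
  rows=[
    [[0,0,0.001],0],
    [[0,0,0.001],0],
    [[0,0,0],0],
    [[0,0,0],0],
  ],
)

```text
t: 37.3
tool_pos: [0.5771, -0.2206, 0.1459]
tool_rot: [2.363, 2.068, 0.001]
contact_force: [0.4, 0.5, 3.6]
opening: 0.0405
grip_force: 81.4
```

Call:
drive_tool(
  rows=[
    [[0,0,0],0],
    [[0,0,0],0],
    [[0,0,0],0],
    [[0,0,0],0],
    [[0,0,0],0],
    [[0,0,0],0],
  ],
  jaw=0,
)

```text
t: 37.9
tool_pos: [0.5765, -0.2204, 0.1446]
tool_rot: [-2.364, -2.069, 0.0]
contact_force: [-0.3, 0.0, -0.2]
opening: 0.0852
grip_force: 0.0
```

Call:
drive_tool(
  rows=[
    [[0,0,-0.02],0],
    [[0,0,-0.03],0],
    [[0,0,-0.04],0],
    [[0,0,-0.02],0],
    [[-0.045,0,0],0],
    [[-0.045,0,0],0],
    [[-0.045,0,0],0],
    [[-0.045,0,0],0],
    [[-0.045,0,0],0],
    [[0,0,0],0],
  ],
)

```text
t: 38.9
tool_pos: [0.545, -0.4483, 0.2544]
tool_rot: [2.369, 2.062, -0.002]
contact_force: [-0.1, 0.0, 0.2]
opening: 0.0852
grip_force: 0.0
```

Run:
```python
from h import *
d=snap('top')
for lo in(110,140,165): rects(d,.012,lo,(270,210,345,275),250); rects(d,.09,lo,(285,145,345,215),250)
im=d['image'][135:275,230:350]
b=cv2.resize(im,(480,560),interpolation=cv2.INTER_CUBIC)
e=snap('scene');im=e['image'][100:240,170:250]
a=cv2.resize(im,(320,560),interpolation=cv2.INTER_CUBIC)
cv2.imwrite('pics/c11.png',np.hstack([b,a]))
go(.4295,-.186,.2,83.5)
```

```text
px [308.1 241.2] centre [ 0.4292 -0.1852] yaw -6.1 size [59.9 84.9]
px [316.1 187.8] centre [ 0.5604 -0.2075] yaw -7.7 size [ 88.7 116.6]
px [308.3 241.2] centre [ 0.4293 -0.1857] yaw -6.0 size [54.4 79.9]
px [318.2 180.8] centre [ 0.5726 -0.2172] yaw -7.3 size [54.1 79.8]
px [308.3 241.2] centre [ 0.4293 -0.186 ] yaw -6.0 size [51.8 77.3]
px [318.6 180.9] centre [ 0.5734 -0.2168] yaw -6.7 size [48.2 73.5]
t 39.0 pos [ 0.5462 -0.4442  0.2542] yaw 82.27 F [0.6 0.5 0.5] shift [ 0.2401 -0.1504  0.0545] turn -0.0214
```

View pics/c11.png

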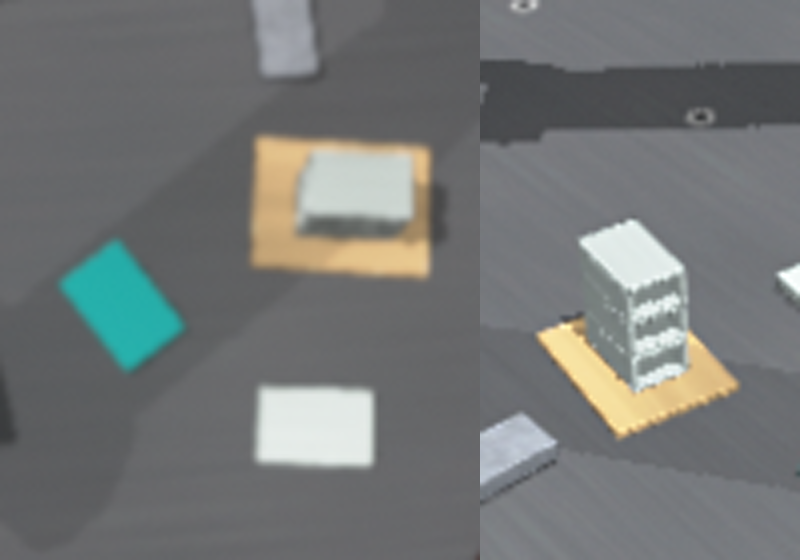

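The three-offcut pile stands neat. The cap is at (0.4293,-0.186), yaw -6°. Go fetch it.

Call:
drive_tool(
  rows=[
    [[0,-0.025,0],-0.03],
    [[0,-0.025,0],0],
    [[0,-0.05,0],0],
    [[0,-0.047,0],0],
    [[0.04,0,0],0],
    [[0.04,0,0],0],
    [[0.04,0,0],0],
    [[0.04,0,0],0],
    [[0.04,0,0],0],
    [[0.04,0,0],0],
  ],
)

```text
t: 40.0
tool_pos: [0.425, -0.1858, 0.2546]
tool_rot: [2.331, 2.106, 0.001]
contact_force: [1.5, 0.0, 0.2]
opening: 0.0849
grip_force: 0.0
```

Call:
drive_tool(
  rows=[
    [[0,0,0.04],0],
    [[0,0,0.04],0],
    [[0,0,0.02],0],
    [[0,0,0],0],
    [[0,0,0],0],
    [[0,0,0],0],
  ],
)

```text
t: 40.6
tool_pos: [0.4263, -0.189, 0.1568]
tool_rot: [2.33, 2.103, 0.002]
contact_force: [0.4, -1.1, 0.1]
opening: 0.0851
grip_force: 0.0
```

Run:
```python
from h import *
go(.4293,-.186,.076,84)
d=snap('scene');im=d['image'][100:225,190:340]
cv2.imwrite('pics/c12.png',cv2.resize(im,(720,600),interpolation=cv2.INTER_CUBIC))
```

```text
t 40.6 pos [ 0.4263 -0.189   0.1568] yaw 84.14 F [ 0.4 -1.1  0.1] shift [0.0034 0.0024 0.0808] turn 0.0024
```

View pics/c12.png

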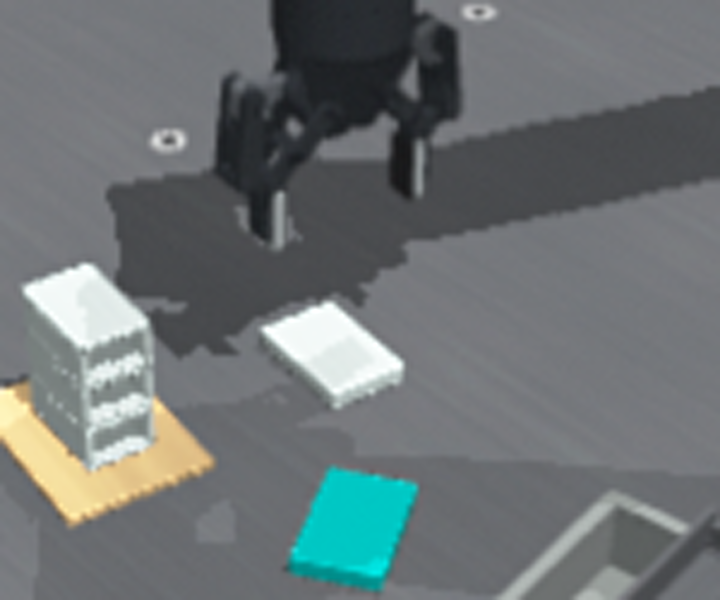

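The gripper is above the cap (333,352), which hasn't moved. Descend and grip it.

Call:
drive_tool(
  rows=[
    [[0.003,0.002,0.02],0],
    [[0,0,0.02],0],
    [[0,0,0.02],0],
    [[0,0,0.015],0],
    [[0,0,0.004],0],
    [[0,0,0],0],
    [[0,0,0],0],
  ],
)

```text
t: 41.35
tool_pos: [0.4284, -0.1866, 0.0771]
tool_rot: [2.331, 2.102, 0.001]
contact_force: [-0.2, 0.0, 0.4]
opening: 0.0853
grip_force: 0.0
```

Run:
```python
from h import *
go(.4293,-.186,.076,84)
d=snap('scene');print(w2px(d,[[.4293,-.186,.012]]))
```

```text
t 41.35 pos [ 0.4284 -0.1866  0.0771] yaw 84.09 F [-0.2  0.   0.4] shift [0.0007 0.0008 0.0011] turn 0.0016
[[259.66864339 171.19473334]]
```

Call:
drive_tool(
  rows=[
    [[0,0,0],0],
    [[0,0,0],0],
    [[0,0,0],0],
    [[0,0,0],0],
    [[0,0,0],0],
    [[0,0,0],0],
    [[0,0,0],0],
  ],
  jaw=1,
  grip_force=80,
)

```text
t: 42.1
tool_pos: [0.4284, -0.1865, 0.0771]
tool_rot: [2.331, 2.103, 0.001]
contact_force: [-1.2, 0.3, 5.6]
opening: 0.0468
grip_force: 82.3
```

Call:
drive_tool(
  rows=[
    [[0,0,-0.01],0],
    [[0,0,-0.03],0],
    [[0,0,-0.04],0],
    [[0,0,-0.04],0],
    [[0,0,-0.03],0],
    [[0,0,-0.01],0],
    [[0,0,0],0.028],
    [[0,0,0],0],
    [[0,0,0],0],
  ],
)

```text
t: 43.0
tool_pos: [0.4265, -0.1854, 0.233]
tool_rot: [-2.359, -2.068, 0.002]
contact_force: [-0.8, -0.1, -1.1]
opening: 0.047
grip_force: 82.6
```

Run:
```python
from h import *
go(.5772,-.2215,.17,82.4)
```

```text
t 43.0 pos [ 0.4265 -0.1854  0.233 ] yaw 82.49 F [-0.8 -0.1 -1.1] shift [-0.0162  0.1544  0.0623] turn 0.0016
```

Call:
drive_tool(
  rows=[
    [[-0.004,0.038,0],0.001],
    [[-0.004,0.038,0],0],
    [[-0.004,0.038,0],0],
    [[-0.004,0.038,0],0],
    [[0,0,0.02],0],
    [[0,0,0.02],0],
    [[0,0,0],0],
    [[0,0,0],0],
    [[0,0,0],0],
  ],
)

```text
t: 43.9
tool_pos: [0.5763, -0.222, 0.1963]
tool_rot: [2.363, 2.069, 0.001]
contact_force: [0.1, -0.6, -0.7]
opening: 0.0471
grip_force: 82.7
```

Run:
```python
from h import *
go(.5772,-.2215,.17,82.4)
```

```text
t 43.9 pos [ 0.5763 -0.222   0.1963] yaw 82.43 F [ 0.1 -0.6 -0.7] shift [0.0006 0.0008 0.0263] turn 0.0005
```

Call:
drive_tool(
  rows=[
    [[0,0.001,0.01],0],
    [[0,0,0.01],0],
    [[0,0,0.004],0],
    [[0,0,0.002],0],
    [[0,0,0],0],
    [[0,0,0],0],
  ],
)

```text
t: 44.5
tool_pos: [0.5773, -0.2221, 0.1699]
tool_rot: [2.363, 2.07, 0.0]
contact_force: [0.6, 0.3, -0.5]
opening: 0.0468
grip_force: 82.7
```

Call:
drive_tool(
  rows=[
    [[0,0,0.001],0],
    [[0,0,0.001],0],
    [[0,0,0],0],
    [[0,0,0],0],
  ],
)

```text
t: 44.9
tool_pos: [0.5771, -0.222, 0.1677]
tool_rot: [2.363, 2.07, -0.0]
contact_force: [0.6, -0.4, -1.3]
opening: 0.0467
grip_force: 82.7
```

Call:
drive_tool(
  rows=[
    [[0,0,0.001],0],
    [[0,0,0.0005],0],
    [[0,0,0],0],
    [[0,0,0],0],
  ],
)

```text
t: 45.3
tool_pos: [0.5774, -0.2221, 0.1672]
tool_rot: [2.363, 2.07, 0.0]
contact_force: [-2.1, 1.3, 5.9]
opening: 0.0471
grip_force: 83.5
```

Contact made. Release, lift straight up and check.

Call:
drive_tool(
  rows=[
    [[0,0,0],0],
    [[0,0,0],0],
    [[0,0,0],0],
    [[0,0,0],0],
    [[0,0,0],0],
    [[0,0,0],0],
  ],
  jaw=0,
)

```text
t: 45.9
tool_pos: [0.5771, -0.222, 0.1661]
tool_rot: [-2.363, -2.07, -0.0]
contact_force: [0.2, -0.2, 0.4]
opening: 0.0857
grip_force: 0.0
```

Call:
drive_tool(
  rows=[
    [[0,0,-0.02],0],
    [[0,0,-0.03],0],
    [[0,0,-0.04],0],
    [[-0.045,0,0],0],
    [[-0.045,0,0],0],
    [[-0.045,0,0],0],
    [[-0.045,0,0],0],
    [[-0.045,0,0],0],
    [[0,0,0],0],
    [[0,0,0],0],
  ],
)

```text
t: 46.9
tool_pos: [0.5471, -0.4458, 0.2558]
tool_rot: [-2.364, -2.067, -0.001]
contact_force: [0.2, 0.4, 0.1]
opening: 0.0853
grip_force: 0.0
```

Run:
```python
from h import *
d=snap('top')
im=d['image'][135:275,95:350]
b=cv2.resize(im,(560,308),interpolation=cv2.INTER_CUBIC)
rects(d,.102,150,(285,145,345,215),250)
e=snap('scene');im=e['image'][130:230,170:250]
a=cv2.resize(im,(240,308),interpolation=cv2.INTER_CUBIC)
cv2.imwrite('pics/c13.png',np.hstack([b,a]))
```

```text
px [319.8 180. ] centre [ 0.5726 -0.2184] yaw -7.4 size [57.  82.2]
```

View pics/c13.png

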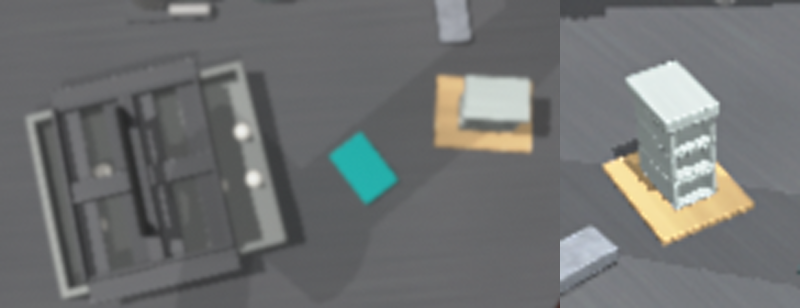

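The cap sits squarely on the pile at (675,95), the sieve is empty and level on the tray at (150,175), and the balls lie in the tray. Hand in.

```bash
python3 -c "
from station import ctrl
print(ctrl.finish_job())"
```

```text
the job is handed in; nothing more can be done
None
```

I handed in the job after about 47 s of robot time: all six balls are in the tray, the sieve is back level on its rim, and the three offcuts are piled on the pad with the aluminium cap on top; the hand-in returned no verdict, so this rests on the last camera check.

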